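# Load the laundry vending tray in reverse order

## Robot

A 6-joint arm with a two-finger parallel gripper is mounted at the origin on the work surface. World frame = base frame: x ahead of the robot, y to its left, z up, the work surface at z = 0. Lengths are in mm, angles in rad, forces in N, time in s.
With the tool pointing down it reaches from about 300 to 775 mm from the base axis. Payload 14.6 kg.
Tool frame: the origin (TCP) lies midway between the tips of the shut fingers; the grasp point (between the pads) lies behind it (manip.grip_depth is the z of the grasp point in the tool frame, in mm); z points along the fingers, y is the line along which they close (so a half turn about z gives the same grasp; the last joint's range is limited). The gripper opens to 94 mm and grips with 3 to 60 N. Pads are 16 mm wide; open, the fingers measure 119 mm over their backs; the gripper's body (75 mm by 177 mm) begins 78 mm behind the grasp point.
Start: joints at [-1.41, 0.3, 1.521, -0, 1.321, -0.067], TCP at [124.203, -535.783, 205.446] pointing down, gripper open.
Joint ranges: [-3.03, 3.03], [-0.79, 2.21], [0.23, 2.52], [-1.04, 4.18], [0, 3.07], [-2.55, 2.55]. Speed limits (rad/s): [2.22, 2.22, 2.57, 3.14, 3.14, 3.14].

## Interface

Orientations are given as [roll, pitch, yaw] about the fixed x, y, z axes, in that order (R = Rz(yaw) Ry(pitch) Rx(roll)).
In Python, from cell import manip gives the robot as it stands.
- The arm moves only by the shell command python3 -m creep 'ROWS' [OPENING] [FORCE]. ROWS is a JSON list of rows, 1 to 5 of them, each of 6 numbers: dx, dy, dz in mm, then a rotation vector rx, ry, rz in rad; each row is the pose to reach, as a shift and turn from the pose commanded when the command began, along the tool's axes at that moment; what a row does not reach only later rows make up. A row lasts 1/10 s, in which the tool goes at most 50 mm and 0.15 rad, less where a joint would pass 70% of its speed; a pose out of reach is approached as far as the arm can. OPENING is the finger opening in mm, set as the command begins (- or left out keeps the last). The fingers move at their own pace and stop on an object; FORCE is the grip in N (left out, the last holds). Time passes only in rows, so rows that do not move let the fingers close. It prints the time, the measured TCP pose, the force, the opening and the grip force at its end.
- manip.read_state(): the state, without advancing time (a new reading comes with each control period).
- manip.camera(name): name is "scene" or "side" or "wrist"; returns (picture, depth): 480x640x3 uint8, red, green, blue; 480x640 float32, mm along the optical axis (not along the pixel's ray), 0 where there is no reading.
- manip.camera_info(name): a dict with "K" (3x3 intrinsics, pixels), "dist" ([k1, k2, p1, p2, k3] as OpenCV has them; the pictures are not rectified), "rvec" (rotation vector, rad) and "tvec" (3), from world to camera coordinates, as OpenCV has them; the wrist camera has in their place "mount" (4x4, takes a point from camera to tool coordinates, whose origin is the TCP and whose axes are the flange's). Camera axes: x right, y down, z forward; pixel columns grow to the right and rows downward; lengths in mm; the calibration is good to about 2 mm. A picture is of the moment at which its call begins: read the wrist's pose just before it. camera_info takes no time and is no camera call.
- manip.sign_off(): hands the job in; it is judged then, once.
The state is a dict: "clock": time; "joints": joint angles; "qd": joint speeds; "effort": joint torques, N m; "eef_pos": TCP position; "eef_rot": TCP orientation; "wrist_force": force on the tool from outside, world axes, zero at the start; "moment": the same for the moment, N m; "finger_gap": finger opening in mm; "finger_force": force on a finger pad.
Only numpy, scipy, OpenCV 4.12 (cv2) and the standard library are available. Lean on these libraries where they do the work, as an engineer would, in place of code of your own. Each camera call takes 0.05 s, during which the arm holds its last target. There are 200 camera calls.

## Task

Move the four laundry products (round bottle, flat flask, tub, carton) from the delivery board into the empty four-well vending tray, one upright in each well, in the reverse of the order in which they stand on the board: the leftmost goes into the rightmost well, and so on, since the tray is turned round when it is hung in the machine. Set each one down gently, do not drop it.

Things in the scene. Friction and masses are not known exactly. Their poses are not given: they have to be found in the camera images.
- bottle: the round bottle: slim white plastic bottle, body 46 mm across and straight-sided up to 80 mm, then a sloping shoulder and a narrow grey screw cap 27 mm across; 104 mm tall in all. Rigid, about 140 g. Origin: centre of its underside, z up. It starts upright in a dish on the delivery board, its x within about 9 degrees of the board's x.
- flask: the flat flask: white plastic flask with an oblong body 36 mm (its x, the thin way, grip here) by 58 mm (its y), straight-sided up to 80 mm, paper label, small grey cap 20 mm across; 103 mm tall in all. Rigid, about 160 g. Origin: centre of its underside, z up. It starts upright in a dish on the delivery board, its x within about 9 degrees of the board's x.
- tub: the tub: wide round white tub 56 mm across, with a white lid 58 mm across from 66 mm up to its top at 84 mm; no neck. Rigid, about 180 g. Origin: centre of its underside, z up. It starts upright in a dish on the delivery board, its x within about 9 degrees of the board's x.
- carton: the carton: plain brown cardboard box, 40 mm (its x, the thin way, grip here) by 60 mm (its y), 100 mm tall, flat top. Rigid, about 120 g. Origin: centre of its underside, z up. It starts upright in a dish on the delivery board, its x within about 9 degrees of the board's x.
- vend_tray: the empty vending tray (black floor, bare aluminium walls), fixed, 88 mm (x) by 334 mm (y). Four wells in a row along its y, centres at x = 0, y = -123, -41, 41, 123 mm; each 76 mm square inside, floor 8 mm above the origin, walls 6 mm thick, up to 20 mm. Origin: centre of its underside, on the counter; y runs along the row to the robot's left, z up; turned at most 12 degrees.
- delivery_board: the plywood delivery board, fixed, left or right of the tray, 96 mm (x) by 345 mm (y), 6 mm thick, with four dishes in a row along its y, centres at y = -123, -41, 41, 123 mm, where the four goods start. Origin: centre of its underside, on the counter; y runs along the row to the robot's left, z up; turned at most 12 degrees.
- bottle_dish: the dish in which the bottle stands at the start: grey, 80 mm square, 12 mm high, rim 3 mm thick, floor 5 mm thick, fixed on the board; the four are alike and stay behind, marking the starting place of the bottle. Origin: centre of its underside (6 mm above the counter).
- flask_dish: the dish in which the flask stands at the start: grey, 80 mm square, 12 mm high, rim 3 mm thick, floor 5 mm thick, fixed on the board; the four are alike and stay behind, marking the starting place of the flask. Origin: centre of its underside (6 mm above the counter).
- tub_dish: the dish in which the tub stands at the start: grey, 80 mm square, 12 mm high, rim 3 mm thick, floor 5 mm thick, fixed on the board; the four are alike and stay behind, marking the starting place of the tub. Origin: centre of its underside (6 mm above the counter).
- carton_dish: the dish in which the carton stands at the start: grey, 80 mm square, 12 mm high, rim 3 mm thick, floor 5 mm thick, fixed on the board; the four are alike and stay behind, marking the starting place of the carton. Origin: centre of its underside (6 mm above the counter).
Not all that is in view belongs to the job. Leave any red look-alike of the carton alone.

How it is judged:
By the outcome, as a careful person would: the job done as asked, in the order asked, and still so for the second after the job is handed in, with the robot touching nothing.
It also fails if it takes over 109 s, if anything falls off the work surface, if the arm or the gripper's body presses on something with over 40 N, if the wrist force passes 120 N, or if a joint passes its speed limit or range.

## Working session

There is one attempt and no reset: what is moved stays moved. The work goes in short steps, Python scripts to look and compute and a shell command to move; the robot and the scene stay as the last step left them, time stands still between calls to the robot, and variables do not carry over. Pictures are saved under pics/ and viewed, at most 14 in all, crops included, and the job is handed in when it is done.

```bash
ls; mkdir -p pics; cat > h.py <<'E'
import numpy as np, cv2
from cell import manip
from scipy.spatial.transform import Rotation as R
def snap(n,f):
    p,d=manip.camera(n); cv2.imwrite(f'pics/{f}.png',p[:,:,::-1]); np.save(f'pics/{f}.npy',d); return p,d
def ext(n):
    i=manip.camera_info(n); return i,R.from_rotvec(np.ravel(i['rvec'])).as_matrix(),np.ravel(i['tvec'])
def world(n,f,pts):
    i,Rm,t=ext(n); d=np.load(f'pics/{f}.npy'); o=[]
    for u,v in pts:
        w=d[int(v)-1:int(v)+2,int(u)-1:int(u)+2]; z=np.median(w[w>0]) if (w>0).any() else np.nan
        x=cv2.undistortPoints(np.array([[[u,v]]],float),np.array(i['K']),np.array(i['dist'])).ravel()
        o.append(Rm.T@(np.array([x[0]*z,x[1]*z,z])-t))
    return np.array(o)
E
python3 - <<'E'
from h import *
for n in('scene','side'): snap(n,n+'0')
s=manip.read_state(); print(s, manip.grip_depth)
E
```

```text
pics
{'clock': 0.1, 'joints': array([-1.40959805e+00,  3.00410278e-01,  1.52154541e+00, -3.99421036e-05,
        1.32069321e+00, -6.65869252e-02]), 'qd': array([-0.00223042, -0.00183554, -0.00126094,  0.00067253, -0.00015128,
       -0.00102449]), 'effort': array([ 1.16351348e-03, -5.32649231e+01, -3.53287303e+01,  7.09242490e-02,
        2.34777981e-02, -5.34850994e-05]), 'eef_pos': array([ 124.1556133 , -535.55092571,  204.93478067]), 'eef_rot': array([-3.14053618e+00, -3.16769070e-05,  2.27795090e-01]), 'wrist_force': array([ 0.04735558, -0.25344477,  0.47433799]), 'moment': array([ 0.00272379, -0.02444174, -0.00797167]), 'finger_force': 0.0, 'finger_gap': 94.06645499090286} -18.8
```

View pics/scene0.png

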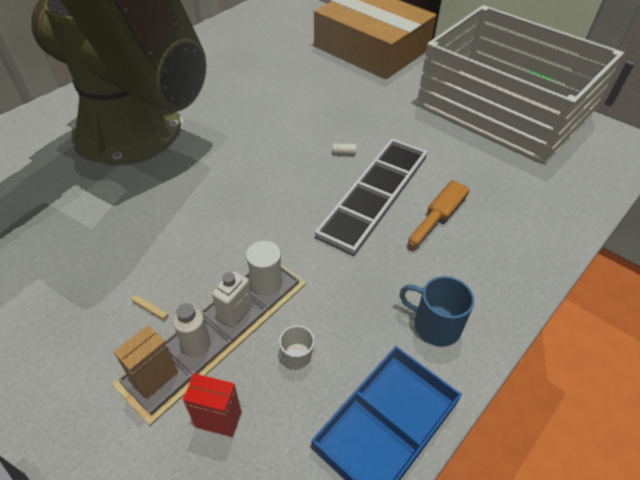

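View pics/side0.png

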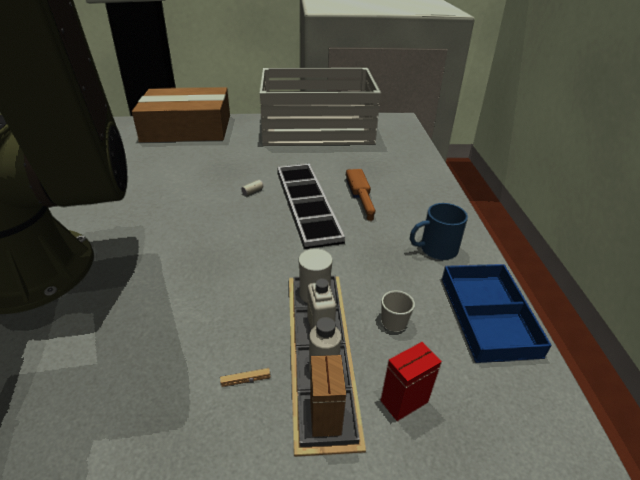

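The pictures show the board from its right to its left: carton at scene (148,362), bottle (191,330), flask (231,298) and tub (264,268). The empty tray is at (372,195).

Things that could be mistaken for the goods:
- The red look-alike at (213,405).
- The parcel at (375,35).
- The grey cup at (297,347).
- The blue tray at (388,420).

I choose the brown carton and the black-floored tray. Next I'll combine both depth images into a top-down map.

```bash
cat >> h.py <<'E'
def cloud(n,f,step=1):
    i,Rm,t=ext(n); d=np.load(f'pics/{f}.npy'); v,u=np.nonzero(d>0)
    x=cv2.undistortPoints(np.stack([u,v],1).astype(float)[:,None],np.array(i['K']),np.array(i['dist']))[:,0]
    z=d[v,u]; P=np.c_[x[:,0]*z,x[:,1]*z,z]-t
    c=cv2.imread(f'pics/{f}.png')[v,u]
    return P@Rm,c
E
python3 - <<'E'
from h import *
print(world('scene','scene0',[(394,143),(425,152),(352,249),(319,236),(372,195),(148,340),(264,250),(229,280),(187,312),(213,380)]).round(0))
S=1.0; im=np.zeros((500,800,3),np.uint8)   # col: y 500..-700 ; row: x
hm=np.full((560,780),-99.); col=np.zeros((560,780,3),np.uint8)
for n in('scene','side'):
    P,c=cloud(n,n+'0')
    r=(P[:,0]-250).astype(int); k=(250-P[:,1]).astype(int)   # col=250-y
    ok=(r>=0)&(r<560)&(k>=0)&(k<780)&(P[:,2]<200)
    o=np.nonzero(ok)[0]; o=o[np.argsort(P[o,2])]
    for j in o:
        if P[j,2]>hm[r[j],k[j]]-1: hm[r[j],k[j]]=P[j,2]; col[r[j],k[j]]=c[j]
np.save('pics/hm.npy',hm)
col=cv2.dilate(col,np.ones((2,2)))
for q in range(0,780,100): cv2.putText(col,str(250-q),(q,10),0,.35,(0,255,255)); cv2.line(col,(q,0),(q,559),(0,120,120),1)
for q in range(0,560,100): cv2.putText(col,str(250+q),(0,q+10),0,.35,(0,255,255)); cv2.line(col,(0,q),(779,q),(0,120,120),1)
cv2.imwrite('pics/top0.png',col)
E
```

```text
[[ 508.  367.   14.]
 [ 581.  381.   20.]
 [ 637.   58.   19.]
 [ 566.   45.   12.]
 [ 570.  206.    8.]
 [ 572. -331.  111.]
 [ 566.  -95.   96.]
 [ 580. -184.  114.]
 [ 579. -265.  116.]
 [ 682. -306.  100.]]
```

View pics/top0.png

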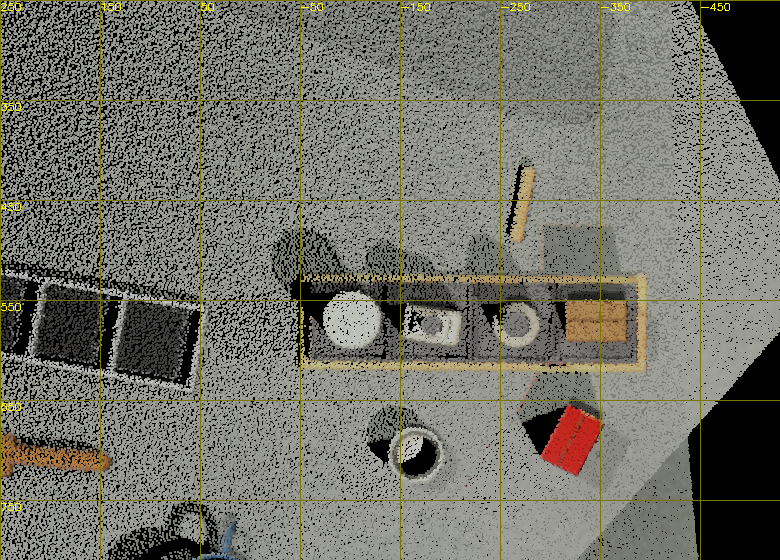

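The top-down map shows the goods standing where described: tub ≈(570,-102), flask ≈(575,-183), bottle ≈(574,-267), carton ≈(571,-347). The red box is apart at (690,-322). Next I'll refine positions and yaws from the clouds, and take one close crop.

```bash
python3 - <<'E'
from h import *
Q={n:cloud(n,n+'0') for n in('scene','side')}
def rect(p): 
    (c,s,a)=cv2.minAreaRect(p[:,:2].astype(np.float32)); return np.round(c,1),np.round(s,1),round(a,1)
for n,(P,c) in Q.items():
    print(n)
    m=(abs(P[:,0]-570)<150)&(P[:,1]>20)&(P[:,1]<400)
    g=c.min(1)>110
    X,Y=P[:,0],P[:,1]
    mt=m&(P[:,2]>14)&(P[:,2]<26)&(abs((X-573)+0.18*(Y-213))<52)
    print('tray',mt.sum(),rect(P[mt]))
    cc=c.astype(int); b=(abs(X-573)<58)&(Y>-400)&(Y<-30)&(P[:,2]>0)&(P[:,2]<12)&(cc[:,2]-cc[:,0]>35)
    print('board',b.sum(),rect(P[b]))
    for nm,y,lo,hi in(('tub',-102,88,100),('flask',-183,82,98),('flcap',-183,109,118),('bot',-267,86,96),('bcap',-267,110,119),('carton',-347,106,115)):
        k=(abs(Y-y)<39)&(abs(X-571)<42)&(P[:,2]>lo)&(P[:,2]<hi)
        if k.sum()>10: print(nm,k.sum(),rect(P[k]),P[k].mean(0).round(1))
i=cv2.imread('pics/scene0.png')[230:430,90:330]; cv2.imwrite('pics/crop0.png',cv2.resize(i,None,fx=3,fy=3,interpolation=2))
E
```

```text
scene
tray 1583 (array([568.6, 214.8]), array([ 90.4, 337.5]), 10.1)
board 1571 (array([ 572.8, -222.6]), array([111.8, 345.3]), 0.4)
tub 785 (array([ 569.6, -101.4]), array([56.7, 56.9]), 88.9) [ 571.1 -102.6   94.9]
flask 453 (array([ 575.6, -181.1]), array([35.5, 58.5]), 9.1) [ 582.2 -186.6   89.8]
flcap 124 (array([ 574.8, -180.7]), array([19.4, 18.2]), 37.5) [ 575.2 -181.3  113.8]
bot 287 (array([ 576.8, -266. ]), array([45.1, 38.2]), 64.2) [ 583.7 -268.8   92.4]
bcap 244 (array([ 574. , -264.8]), array([25.6, 27.1]), 79.6) [ 575.1 -265.2  115. ]
carton 1127 (array([ 570.5, -345.1]), array([59.3, 42.1]), 89.8) [ 571.7 -346.   110.9]
side
tray 942 (array([569.8, 213.7]), array([ 88.7, 339.1]), 10.2)
board 2031 (array([ 573.3, -223.9]), array([ 97.4, 345.6]), 0.4)
tub 642 (array([ 570.1, -103.2]), array([58.6, 54.7]), 88.1) [ 569.6 -106.    93.6]
flask 395 (array([ 575.4, -183.3]), array([36.2, 56.2]), 9.1) [ 573.6 -195.8   89.7]
flcap 110 (array([ 575.1, -181.9]), array([21.3, 16.9]), 86.5) [ 574.9 -183.7  112.7]
bot 334 (array([ 574. , -269.8]), array([39.5, 44.2]), 87.2) [ 573.3 -277.5   92.1]
bcap 260 (array([ 574.1, -266.6]), array([27.1, 25.1]), 87.0) [ 574.3 -267.8  114.6]
carton 1347 (array([ 571.2, -346.3]), array([61.9, 40.5]), 89.8) [ 571.  -348.7  110.7]
```

View pics/crop0.png

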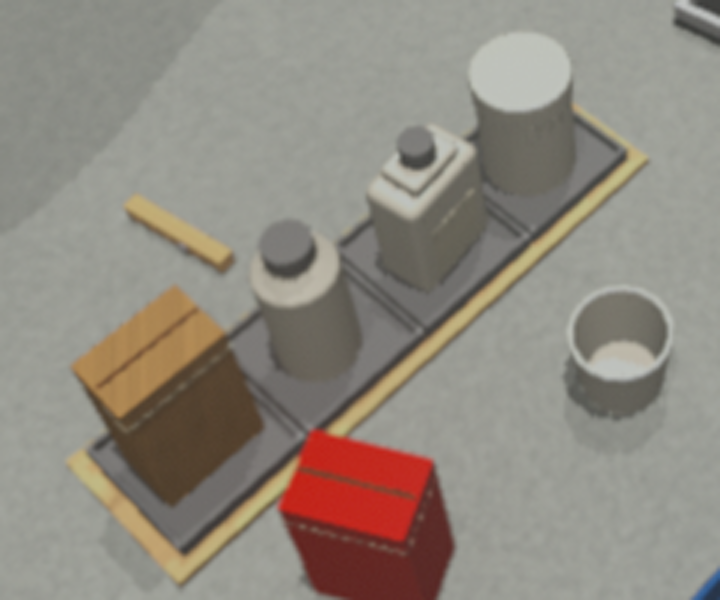

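The crop confirms the order from left to right: tub (520,110), flask (430,200), bottle (305,300), carton (165,390). The red box at (370,510) stands off the board. Heights and sizes agree with the description. So the wells from right to left get tub, flask, bottle, carton. I'll move towards the tub first.

```bash
cat > go.py <<'E'
import sys; from h import *
a=[float(v) for v in sys.argv[1:]]   # x y z yaw_deg
s=manip.read_state(); Rm=R.from_euler('xyz',s['eef_rot']).as_matrix()
d=Rm.T@(np.array(a[:3])-s['eef_pos'])
T=R.from_euler('xyz',[np.pi,0,np.radians(a[3])]).as_matrix()
print(round(s['clock'],1),'pos',s['eef_pos'].round(1),'delta',d.round(1),'rot',R.from_matrix(Rm.T@T).as_rotvec().round(3),'gap',round(s['finger_gap'],1),'f',round(s['finger_force'],1),'w',s['wrist_force'].round(1))
E
python3 -m creep '[[40,-24,0,0,0,-0.14],[80,-48,0,0,0,-0.28],[120,-72,0,0,0,-0.42],[160,-96,0,0,0,-0.56],[200,-120,0,0,0,-0.7]]' 94
python3 go.py 570 -102 200 90
```

```text
clock: 0.6
eef_pos: [292.9, -372.1, 205.3]
eef_rot: [-3.141, -0.0, 0.933]
wrist_force: [0.0, -0.6, -1.0]
finger_gap: 93.9
finger_force: 0.0
0.6 pos [ 292.9 -372.1  205.3] delta [382.   61.9   5.3] rot [-0.    -0.    -0.638] gap 93.9 f 0.0 w [ 0.  -0.6 -1. ]
```

```bash

python3 -m creep '[[45,7,0,0,0,-0.13],[90,15,1,0,0,-0.26],[135,22,2,0,0,-0.39],[180,30,3,0,0,-0.52],[225,37,5,0,0,-0.638]]' >/dev/null
python3 go.py 570 -102 200 90
```

```text
1.1 pos [ 457.6 -214.2  200.4] delta [112.2 112.5   0.4] rot [-0.  0.  0.] gap 93.9 f 0.0 w [ 1.3 -0.2  0. ]
```

```bash

python3 -m creep '[[25,25,0,0,0,0],[50,50,0,0,0,0],[75,75,0,0,0,0],[100,100,0,0,0,0],[112,112,0,0,0,0]]' >/dev/null
python3 go.py 570 -102 34 90
python3 -m creep '[[0,0,35,0,0,0],[0,0,75,0,0,0],[0,0,115,0,0,0],[0,0,150,0,0,0],[0,0,166,0,0,0]]'
python3 go.py 570 -102 34 90
```

```text
1.6 pos [ 570.2 -102.4  199.9] delta [ 3.000e-01 -1.000e-01  1.659e+02] rot [-0.001 -0.    -0.003] gap 94.3 f 0.0 w [-0.6  0.2  0.8]
clock: 2.1
eef_pos: [567.1, -104.5, 31.0]
eef_rot: [-3.137, -0.001, 1.565]
wrist_force: [0.0, 0.8, 0.4]
finger_gap: 93.8
finger_force: 0.0
2.1 pos [ 567.1 -104.5   31. ] delta [ 2.5  2.9 -3. ] rot [-0.005 -0.001 -0.005] gap 93.8 f 0.0 w [0.  0.8 0.4]
```

```bash
Z='[0,0,0,0,0,0]'
python3 -m creep '[[0,0,0,0,0,0],[0,0,0,0,0,0],[0,0,0,0,0,0],[0,0,0,0,0,0],[0,0,0,0,0,0]]' 40 20 |tail -2
python3 -m creep '[[0,0,0,0,0,0],[0,0,0,0,0,0],[0,0,0,0,0,0],[0,0,0,0,0,0],[0,0,0,0,0,0]]'
python3 go.py 570 -102 175 90
```

```text
finger_gap: 58.0
finger_force: 20.4
clock: 3.1
eef_pos: [569.4, -104.5, 35.3]
eef_rot: [3.14, 0.0, 1.566]
wrist_force: [-0.6, -0.8, 5.8]
finger_gap: 57.4
finger_force: 20.0
3.1 pos [ 569.4 -104.5   35.3] delta [   2.5    0.7 -139.7] rot [ 0.001  0.    -0.005] gap 57.4 f 20.0 w [-0.6 -0.8  5.8]
```

```bash

python3 -m creep '[[0,0,-10,0,0,0],[0,0,-30,0,0,0],[0,0,-65,0,0,0],[0,0,-105,0,0,0],[0,0,-135,0,0,0]]'
python3 - <<'E'
from h import *
snap('side','side1')
E
python3 go.py 590.9 93.1 170 100.15
```

```text
clock: 3.6
eef_pos: [569.1, -104.4, 172.4]
eef_rot: [3.14, 0.0, 1.566]
wrist_force: [0.8, -0.6, -2.2]
finger_gap: 57.2
finger_force: 20.0
3.6 pos [ 570.7 -104.7  177.1] delta [197.9  19.2   6.9] rot [ 0.008  0.003 -0.182] gap 57.5 f 20.0 w [ 0.5 -0.1  3.4]
```

View pics/side1.png

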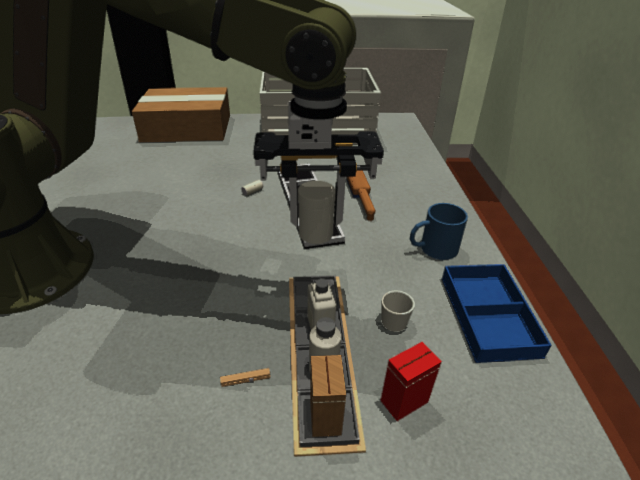

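The tub is held upright at (317,212). I'll carry it to the rightmost well.

```bash

python3 -m creep '[[30,3,2,0,0,-0.03],[75,7,4,0,0,-0.07],[120,12,6,0,0,-0.12],[165,16,6,0,0,-0.16],[198,19,6,0,0,-0.182]]' >/dev/null
python3 -m creep '[[0,0,20,0,0,0],[0,0,45,0,0,0],[0,0,70,0,0,0],[0,0,90,0,0,0],[0,0,100,0,0,0]]' >/dev/null
python3 -m creep '[[0,0,0,0,0,0],[0,0,0,0,0,0],[0,0,0,0,0,0]]'
python3 go.py 590.9 93.1 32.3 100.15
```

```text
clock: 4.95
eef_pos: [589.6, 93.6, 64.7]
eef_rot: [3.14, 0.0, 1.748]
wrist_force: [0.4, -0.6, -1.2]
finger_gap: 57.7
finger_force: 20.0
5.0 pos [589.6  93.6  64.7] delta [-0.7  1.2 32.4] rot [ 0.002  0.    -0.   ] gap 57.7 f 20.0 w [ 0.4 -0.6 -1.2]
```

```bash

python3 -m creep '[[-1,1,10,0,0,0],[-1,1,18,0,0,0],[-1,1,24,0,0,0],[-1,1,28,0,0,0],[-1,1,29,0,0,0]]' >/dev/null
python3 -m creep '[[0,0,0.5,0,0,0],[0,0,1,0,0,0],[0,0,1.5,0,0,0],[0,0,2,0,0,0],[0,0,2,0,0,0]]'
python3 -m creep '[[0,0,0.5,0,0,0],[0,0,1,0,0,0],[0,0,1.5,0,0,0],[0,0,2,0,0,0],[0,0,2,0,0,0]]'

```

```text
clock: 5.95
eef_pos: [590.2, 92.7, 32.5]
eef_rot: [3.142, -0.0, 1.748]
wrist_force: [1.2, 0.0, -2.0]
finger_gap: 57.7
finger_force: 20.0
clock: 6.45
eef_pos: [590.4, 92.7, 32.2]
eef_rot: [3.141, 0.0, 1.748]
wrist_force: [-9.7, -1.3, 16.7]
finger_gap: 57.6
finger_force: 20.0
```

```bash

python3 -m creep '[[0,0,-0.5,0,0,0],[0,0,-1,0,0,0],[0,0,-1,0,0,0],[0,0,-1,0,0,0]]'
python3 -m creep '[[0,0,0,0,0,0],[0,0,0,0,0,0],[0,0,0,0,0,0],[0,0,0,0,0,0]]' 88
python3 -m creep '[[0,0,-20,0,0,0],[0,0,-50,0,0,0],[0,0,-90,0,0,0],[0,0,-130,0,0,0],[0,0,-150,0,0,0]]' >/dev/null
python3 go.py 575 -182.3 185 99.1
```

```text
clock: 6.85
eef_pos: [590.3, 92.7, 32.3]
eef_rot: [3.141, 0.0, 1.748]
wrist_force: [-3.8, 0.5, 9.1]
finger_gap: 57.7
finger_force: 20.0
clock: 7.25
eef_pos: [590.1, 92.7, 31.3]
eef_rot: [-3.141, -0.0, 1.748]
wrist_force: [0.4, 0.0, 0.2]
finger_gap: 85.9
finger_force: 0.0
7.8 pos [591.   92.8 185.2] delta [-268.   -64.2    0. ] rot [0.004 0.    0.018] gap 87.5 f 0.0 w [-0.5 -0.4  0.4]
```

```bash

python3 -m creep '[[-30,-7,0,0,0,0],[-75,-18,0,0,0,0],[-120,-29,0,0,0,0],[-165,-40,0,0,0,0.01],[-210,-50,0,0,0,0.018]]' >/dev/null
python3 -m creep '[[-30,-7,0,0,0,0],[-52,-12,0,0,0,0],[-58,-14,0,0,0,0],[-58,-14,0,0,0,0]]' >/dev/null
python3 - <<'E'
from h import *
p,d=snap('wrist','w1')
E
python3 go.py 575 -182.3 40 99.1
```

```text
8.7 pos [ 573.3 -181.7  181.3] delta [ -0.9   1.6 141.3] rot [-0. -0.  0.] gap 88.3 f 0.0 w [-0.5  0.5 -0.3]
```

View pics/w1.png

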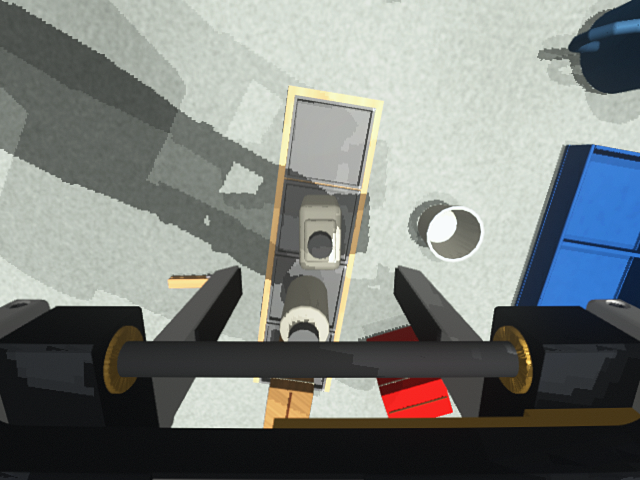

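The wrist picture shows the flask at (320,235), square to the fingers at (240,275) and (397,275) and centred between them. I'll descend and grip.

```bash

python3 -m creep '[[-1,1.5,30,0,0,0],[-1,1.5,70,0,0,0],[-1,1.5,105,0,0,0],[-1,1.5,130,0,0,0],[-1,1.5,141,0,0,0]]' >/dev/null
python3 -m creep '[[0,0,0,0,0,0],[0,0,0,0,0,0],[0,0,0,0,0,0]]' |tail -5
python3 -m creep '[[0,0,0,0,0,0],[0,0,0,0,0,0],[0,0,0,0,0,0],[0,0,0,0,0,0],[0,0,0,0,0,0]]' 20 20 >/dev/null
python3 -m creep '[[0,0,0,0,0,0],[0,0,0,0,0,0],[0,0,0,0,0,0],[0,0,0,0,0,0],[0,0,0,0,0,0]]'
python3 go.py 575 -182.3 180 99.1
```

```text
eef_pos: [575.8, -183.1, 42.1]
eef_rot: [3.139, 0.001, 1.73]
wrist_force: [-0.1, -0.3, -0.1]
finger_gap: 88.2
finger_force: 0.0
clock: 10.5
eef_pos: [574.9, -183.1, 40.4]
eef_rot: [-3.142, -0.0, 1.73]
wrist_force: [-0.0, 0.3, -1.4]
finger_gap: 36.1
finger_force: 20.0
10.5 pos [ 574.9 -183.1   40.4] delta [   0.7    0.2 -139.6] rot [-0. -0.  0.] gap 36.1 f 20.0 w [-0.   0.3 -1.4]
```

```bash

python3 -m creep '[[0,0,-10,0,0,0],[0,0,-30,0,0,0],[0,0,-65,0,0,0],[0,0,-105,0,0,0],[0,0,-138,0,0,0]]' >/dev/null
python3 -m creep '[[0,0,0,0,0,0]]'
python3 go.py 576.4 173.8 180 100.15
```

```text
clock: 11.1
eef_pos: [576.5, -183.6, 184.2]
eef_rot: [3.135, 0.004, 1.73]
wrist_force: [0.5, 0.7, -1.6]
finger_gap: 35.8
finger_force: 20.0
11.1 pos [ 576.5 -183.6  184.2] delta [352.9  56.5   3.1] rot [ 0.007  0.004 -0.018] gap 35.8 f 20.0 w [ 0.5  0.7 -1.6]
```

```bash

python3 -m creep '[[30,5,0,0,0,0],[70,11,0,0,0,0],[110,18,0,0,0,0],[150,24,0,0,0,-0.01],[190,30,0,0,0,-0.018]]' >/dev/null
python3 -m creep '[[40,6,0,0,0,0],[80,13,0,0,0,0],[120,19,0,0,0,0],[150,24,0,0,0,0],[162,26,0,0,0,0]]' >/dev/null
python3 -m creep '[[0,0,0,0,0,0],[0,0,0,0,0,0],[0,0,0,0,0,0]]' >/dev/null
python3 go.py 576.4 173.8 37.4 100.15
```

```text
12.4 pos [571.7 171.9 178.4] delta [  1.   5. 141.] rot [-0.     0.    -0.002] gap 35.8 f 20.0 w [-0.1  1.  -1.9]
```

```bash

python3 -m creep '[[1,2,20,0,0,0],[1,5,50,0,0,0],[1,5,80,0,0,0],[1,5,105,0,0,0],[1,5,118,0,0,0]]' >/dev/null
python3 -m creep '[[0,0,0,0,0,0],[0,0,0,0,0,0],[0,0,0,0,0,0]]' >/dev/null
python3 go.py 576.4 173.8 37.4 100.15
```

```text
13.2 pos [577.1 175.2  62. ] delta [-1.3 -1.  24.6] rot [ 0.002 -0.    -0.   ] gap 36.1 f 20.0 w [-0.1 -0.8 -1.2]
```

```bash

python3 -m creep '[[-1,-1,8,0,0,0],[-1,-1,14,0,0,0],[-1,-1,18,0,0,0],[-1,-1,21,0,0,0],[-1,-1,22,0,0,0]]' >/dev/null
python3 -m creep '[[0,0,0.5,0,0,0],[0,0,1,0,0,0],[0,0,1.5,0,0,0],[0,0,1.5,0,0,0],[0,0,1.5,0,0,0]]'
python3 -m creep '[[0,0,0.5,0,0,0],[0,0,1,0,0,0],[0,0,1.5,0,0,0],[0,0,1.5,0,0,0],[0,0,1.5,0,0,0]]'

```

```text
clock: 14.2
eef_pos: [575.6, 174.1, 37.4]
eef_rot: [3.141, -0.0, 1.748]
wrist_force: [-2.4, -0.9, 5.9]
finger_gap: 36.1
finger_force: 20.0
clock: 14.7
eef_pos: [575.7, 174.1, 37.4]
eef_rot: [3.141, -0.0, 1.748]
wrist_force: [-10.2, -3.1, 21.1]
finger_gap: 36.1
finger_force: 20.0
```

```bash

python3 -m creep '[[0,0,-0.5,0,0,0],[0,0,-1.2,0,0,0],[0,0,-1.2,0,0,0],[0,0,-1.2,0,0,0]]'
python3 -m creep '[[0,0,0,0,0,0],[0,0,0,0,0,0],[0,0,0,0,0,0],[0,0,0,0,0,0],[0,0,0,0,0,0]]' 85
python3 -m creep '[[0,0,-20,0,0,0],[0,0,-50,0,0,0],[0,0,-90,0,0,0],[0,0,-130,0,0,0],[0,0,-150,0,0,0]]' >/dev/null
python3 go.py 574 -266.5 187 90
```

```text
clock: 15.1
eef_pos: [575.6, 174.1, 37.4]
eef_rot: [3.141, -0.0, 1.748]
wrist_force: [-4.5, -1.4, 8.5]
finger_gap: 35.6
finger_force: 20.0
clock: 15.6
eef_pos: [575.5, 174.0, 36.5]
eef_rot: [-3.141, 0.0, 1.748]
wrist_force: [-0.4, -0.7, 0.5]
finger_gap: 72.5
finger_force: 0.0
16.1 pos [576.3 174.3 190.4] delta [-433.5  -79.8    3. ] rot [ 0.004 -0.001  0.177] gap 85.2 f 0.0 w [-0.2  0.4 -0.8]
```

```bash

python3 -m creep '[[-30,-5,0,0,0,0],[-75,-14,0,0,0,0],[-120,-22,0,0,0,0],[-165,-30,0,0,0,0],[-210,-39,0,0,0,0]]' >/dev/null
python3 -m creep '[[-45,-8,0,0,0,0.03],[-90,-17,0,0,0,0.06],[-135,-25,0,0,0,0.1],[-180,-33,0,0,0,0.14],[-210,-39,0,0,0,0.177]]' >/dev/null
python3 -m creep '[[-5,0,0,0,0,0],[-12,0,0,0,0,0],[-12,0,0,0,0,0]]' >/dev/null
python3 go.py 574 -266.5 40 90
```

```text
17.4 pos [ 572.7 -264.8  186.6] delta [ -1.7   1.3 146.6] rot [-0.    -0.     0.001] gap 85.2 f 0.0 w [-0.   0.8 -0.2]
```

```bash

python3 -m creep '[[-2,1,30,0,0,0],[-2,1,70,0,0,0],[-2,1,105,0,0,0],[-2,1,133,0,0,0],[-2,1,146,0,0,0]]' >/dev/null
python3 -m creep '[[0,0,0,0,0,0],[0,0,0,0,0,0],[0,0,0,0,0,0]]' |tail -5
python3 -m creep '[[0,0,0,0,0,0],[0,0,0,0,0,0],[0,0,0,0,0,0],[0,0,0,0,0,0],[0,0,0,0,0,0]]' 30 20 >/dev/null
python3 -m creep '[[0,0,0,0,0,0],[0,0,0,0,0,0],[0,0,0,0,0,0],[0,0,0,0,0,0]]'
python3 -m creep '[[0,0,-10,0,0,0],[0,0,-30,0,0,0],[0,0,-65,0,0,0],[0,0,-105,0,0,0],[0,0,-140,0,0,0]]'
python3 -m creep '[[0,0,0,0,0,0]]' >/dev/null
python3 go.py 562 254.6 182 100.15
```

```text
eef_pos: [574.5, -267.3, 42.6]
eef_rot: [3.139, 0.001, 1.571]
wrist_force: [0.4, -1.2, 1.0]
finger_gap: 85.1
finger_force: 0.0
clock: 19.1
eef_pos: [573.7, -267.1, 40.7]
eef_rot: [3.142, 0.0, 1.571]
wrist_force: [-0.3, -0.3, 1.2]
finger_gap: 46.0
finger_force: 20.0
clock: 19.6
eef_pos: [573.5, -267.1, 183.2]
eef_rot: [3.141, 0.0, 1.571]
wrist_force: [0.6, -0.3, -0.9]
finger_gap: 45.9
finger_force: 20.0
19.7 pos [ 575.1 -267.9  186.8] delta [522.5 -13.2   2.6] rot [ 0.007  0.005 -0.177] gap 46.2 f 20.0 w [ 0.5 -0.2 -1.6]
```

```bash

python3 -m creep '[[30,0,0,0,0,0],[75,-2,0,0,0,0],[120,-3,0,0,0,0],[165,-4,0,0,0,0],[210,-5,0,0,0,0]]' >/dev/null
python3 -m creep '[[45,-1,0,0,0,0],[90,-2,0,0,0,0],[135,-3,0,0,0,0],[180,-4,0,0,0,0],[225,-5,0,0,0,0]]' >/dev/null
python3 -m creep '[[40,-1,0,0,0,-0.05],[65,-2,0,0,0,-0.1],[80,-2,0,0,0,-0.15],[87,-2,0,0,0,-0.177],[87,-2,0,0,0,-0.177]]' >/dev/null
python3 -m creep '[[0,0,0,0,0,0],[0,0,0,0,0,0]]' >/dev/null
python3 go.py 562 254.6 37.7 100.15
```

```text
21.4 pos [561.9 253.8 180.7] delta [  0.8   0.2 143. ] rot [ 0.     0.    -0.002] gap 45.8 f 20.0 w [-0.4 -0.4 -1.4]
```

```bash

python3 -m creep '[[1,0,20,0,0,0],[1,0,50,0,0,0],[1,0,80,0,0,0],[1,0,105,0,0,0],[1,0,120,0,0,0]]' >/dev/null
python3 -m creep '[[0,0,0,0,0,0],[0,0,0,0,0,0],[0,0,0,0,0,0]]' >/dev/null
python3 go.py 562 254.6 37.7 100.15
```

```text
22.2 pos [562.2 256.   62.3] delta [-1.4 -0.5 24.6] rot [ 0.002 -0.    -0.   ] gap 45.9 f 20.0 w [ 0.3  0.2 -2. ]
```

```bash

python3 -m creep '[[-1,0,8,0,0,0],[-1,0,14,0,0,0],[-1,0,18,0,0,0],[-1,0,21,0,0,0],[-1,0,22,0,0,0]]' >/dev/null
python3 -m creep '[[0,0,0.5,0,0,0],[0,0,1,0,0,0],[0,0,1.5,0,0,0],[0,0,1.5,0,0,0],[0,0,1.5,0,0,0]]'
python3 -m creep '[[0,0,0.4,0,0,0],[0,0,0.8,0,0,0],[0,0,0.8,0,0,0],[0,0,0.8,0,0,0]]'

```

```text
clock: 23.2
eef_pos: [561.8, 254.9, 37.6]
eef_rot: [3.141, -0.0, 1.748]
wrist_force: [-2.1, -0.7, 5.1]
finger_gap: 46.0
finger_force: 20.0
clock: 23.6
eef_pos: [561.9, 255.0, 37.6]
eef_rot: [3.141, -0.0, 1.748]
wrist_force: [-4.9, -2.5, 12.8]
finger_gap: 45.9
finger_force: 20.0
```

On the floor. I'll release it and go to the carton.

```bash

python3 -m creep '[[0,0,-0.4,0,0,0],[0,0,-0.7,0,0,0],[0,0,-0.7,0,0,0]]' >/dev/null
python3 -m creep '[[0,0,0,0,0,0],[0,0,0,0,0,0],[0,0,0,0,0,0],[0,0,0,0,0,0],[0,0,0,0,0,0]]' 85
python3 -m creep '[[0,0,-20,0,0,0],[0,0,-50,0,0,0],[0,0,-90,0,0,0],[0,0,-130,0,0,0],[0,0,-150,0,0,0]]' >/dev/null
python3 -m creep '[[-30,-5,0,0,0,0],[-75,-14,0,0,0,0],[-120,-22,0,0,0,0],[-165,-30,0,0,0,0],[-210,-39,0,0,0,0]]' >/dev/null
python3 -m creep '[[-45,-8,0,0,0,0],[-90,-17,0,0,0,0.03],[-135,-25,0,0,0,0.07],[-180,-33,0,0,0,0.12],[-225,-41,0,0,0,0.177]]' >/dev/null
python3 go.py 571 -346 187 90
```

```text
clock: 24.4
eef_pos: [561.6, 254.9, 36.9]
eef_rot: [-3.141, 0.0, 1.748]
wrist_force: [-0.5, 0.9, 0.5]
finger_gap: 82.3
finger_force: 0.0
25.9 pos [ 559.2 -189.3  187.2] delta [-156.7   12.1    0.2] rot [ 0.     0.    -0.002] gap 84.6 f 0.0 w [-0.  -0.  -0.5]
```

```bash

python3 -m creep '[[-40,3,0,0,0,0],[-80,6,0,0,0,0],[-120,9,0,0,0,0],[-145,11,0,0,0,0],[-157,12,0,0,0,0]]' >/dev/null
python3 -m creep '[[0,0,0,0,0,0],[0,0,0,0,0,0]]' >/dev/null
python3 go.py 571 -346 40 90
python3 - <<'E'
from h import *
snap('wrist','w2')
E
```

```text
26.6 pos [ 571.6 -343.3  187. ] delta [ -2.7  -0.6 147. ] rot [-0.    -0.     0.001] gap 85.1 f 0.0 w [ 0.1  0.4 -0.1]
```

View pics/w2.png

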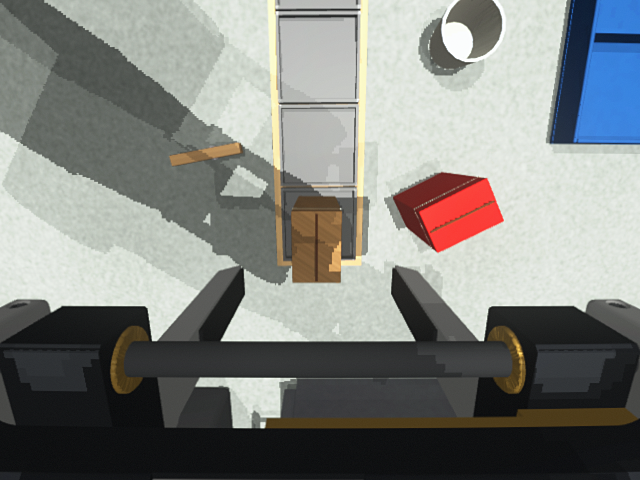

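The carton's top is at (316,245), square to the fingers at (240,275) and (397,275). The red box at (460,215) is clear of the right finger. I'll descend, grip and lift.

```bash

python3 -m creep '[[-2,-1,30,0,0,0],[-2,-1,70,0,0,0],[-2,-1,105,0,0,0],[-2,-1,133,0,0,0],[-2,-1,146,0,0,0]]' >/dev/null
python3 -m creep '[[0,0,0,0,0,0],[0,0,0,0,0,0],[0,0,0,0,0,0]]' |tail -5
python3 -m creep '[[0,0,0,0,0,0],[0,0,0,0,0,0],[0,0,0,0,0,0],[0,0,0,0,0,0],[0,0,0,0,0,0]]' 25 20 >/dev/null
python3 -m creep '[[0,0,0,0,0,0],[0,0,0,0,0,0],[0,0,0,0,0,0],[0,0,0,0,0,0]]'
python3 -m creep '[[0,0,-10,0,0,0],[0,0,-30,0,0,0],[0,0,-65,0,0,0],[0,0,-105,0,0,0],[0,0,-140,0,0,0]]'
python3 -m creep '[[0,0,0,0,0,0]]' >/dev/null
python3 go.py 547.5 335.3 182 100.15
```

```text
eef_pos: [571.3, -346.7, 43.1]
eef_rot: [3.139, 0.002, 1.571]
wrist_force: [-0.6, -0.7, -0.2]
finger_gap: 85.0
finger_force: 0.0
clock: 28.35
eef_pos: [570.5, -346.4, 41.0]
eef_rot: [-3.142, -0.0, 1.571]
wrist_force: [-0.6, 0.2, -0.7]
finger_gap: 39.9
finger_force: 20.0
clock: 28.85
eef_pos: [570.4, -346.4, 183.8]
eef_rot: [3.141, 0.001, 1.571]
wrist_force: [1.1, 0.2, -0.5]
finger_gap: 39.7
finger_force: 20.0
28.9 pos [ 571.9 -347.3  187.6] delta [682.7 -24.4   2. ] rot [ 0.007  0.006 -0.177] gap 39.9 f 20.0 w [-0.   0.3 -1. ]
```

```bash

python3 -m creep '[[30,-1,0,0,0,0],[75,-3,0,0,0,0],[120,-4,0,0,0,0],[165,-6,0,0,0,0],[210,-7,0,0,0,0]]' >/dev/null
python3 -m creep '[[45,-1,0,0,0,0],[90,-3,0,0,0,0],[135,-5,0,0,0,0],[180,-6,0,0,0,0],[225,-8,0,0,0,0]]' >/dev/null
python3 -m creep '[[45,-1,0,0,0,-0.03],[90,-3,0,0,0,-0.06],[135,-5,0,0,0,-0.1],[170,-6,0,0,0,-0.14],[200,-7,0,0,0,-0.177]]' >/dev/null
python3 -m creep '[[20,0,0,0,0,0],[35,0,0,0,0,0],[42,0,0,0,0,0],[42,0,0,0,0,0]]' >/dev/null
python3 -m creep '[[0,0,0,0,0,0],[0,0,0,0,0,0]]' >/dev/null
python3 go.py 547.5 335.3 38 100.15
```

```text
31.1 pos [541.4 329.  181.2] delta [  5.1   7.1 143.2] rot [ 0.     0.    -0.001] gap 39.9 f 20.0 w [ 0.8 -0.5 -1.8]
```

```bash

python3 -m creep '[[2,3,20,0,0,0],[5,7,50,0,0,0],[5,7,80,0,0,0],[5,7,105,0,0,0],[5,7,120,0,0,0]]' >/dev/null
python3 -m creep '[[0,0,0,0,0,0],[0,0,0,0,0,0],[0,0,0,0,0,0]]' >/dev/null
python3 go.py 547.5 335.3 38 100.15
```

```text
31.9 pos [547.8 336.4  62.7] delta [-1.  -0.6 24.7] rot [ 0.002 -0.001 -0.   ] gap 39.9 f 20.0 w [ 0.2  0.9 -0.7]
```

```bash

python3 -m creep '[[-1,0,8,0,0,0],[-1,0,14,0,0,0],[-1,0,18,0,0,0],[-1,0,21,0,0,0],[-1,0,22,0,0,0]]' >/dev/null
python3 -m creep '[[0,0,0.5,0,0,0],[0,0,1,0,0,0],[0,0,1.5,0,0,0],[0,0,1.5,0,0,0],[0,0,1.5,0,0,0]]'
python3 -m creep '[[0,0,0.4,0,0,0],[0,0,0.8,0,0,0],[0,0,0.8,0,0,0],[0,0,0.8,0,0,0]]'

```

```text
clock: 32.85
eef_pos: [547.4, 335.2, 38.0]
eef_rot: [3.141, -0.0, 1.748]
wrist_force: [-0.9, -1.5, 4.2]
finger_gap: 40.1
finger_force: 20.0
clock: 33.25
eef_pos: [547.4, 335.2, 38.0]
eef_rot: [3.141, -0.0, 1.748]
wrist_force: [-5.0, -2.2, 12.3]
finger_gap: 39.9
finger_force: 20.0
```

```bash

python3 -m creep '[[0,0,-0.4,0,0,0],[0,0,-0.7,0,0,0],[0,0,-0.7,0,0,0]]' >/dev/null
python3 -m creep '[[0,0,0,0,0,0],[0,0,0,0,0,0],[0,0,0,0,0,0],[0,0,0,0,0,0],[0,0,0,0,0,0]]' 80 >/dev/null
python3 -m creep '[[0,0,-20,0,0,0],[0,0,-50,0,0,0],[0,0,-90,0,0,0],[0,0,-130,0,0,0],[0,0,-170,0,0,0]]' >/dev/null
python3 -m creep '[[-30,-6,0,0,0,0],[-75,-14,0,0,0,0],[-120,-22,0,0,0,0],[-165,-30,0,0,0,0],[-210,-39,0,0,0,0]]' >/dev/null
python3 -m creep '[[-45,-8,0,0,0,0],[-90,-17,0,0,0,0],[-135,-25,0,0,0,0],[-180,-33,0,0,0,0],[-210,-39,0,0,0,0]]'
python3 - <<'E'
from h import *
snap('scene','scene2')
i=cv2.imread('pics/scene2.png')[90:290,260:500]; cv2.imwrite('pics/crop2.png',cv2.resize(i,None,fx=3,fy=3,interpolation=2))
E
```

```text
clock: 35.55
eef_pos: [544.1, -94.8, 207.6]
eef_rot: [3.141, 0.0, 1.746]
wrist_force: [0.1, 0.8, -0.4]
finger_gap: 80.1
finger_force: 0.0
```

View pics/crop2.png

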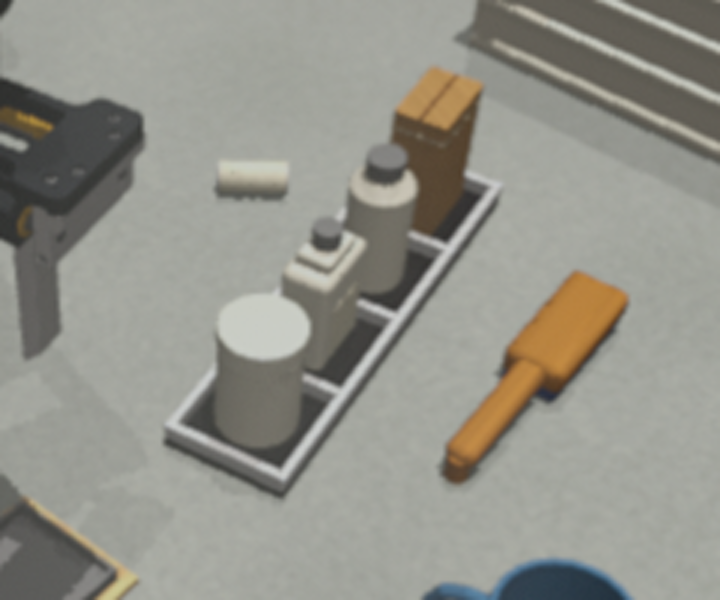

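All four stand upright, one per well. From right to left they are the tub (262,370), flask (325,295), bottle (383,220) and carton (437,150), and the gripper is well clear.

```bash
python3 -c "
from cell import manip; print(manip.sign_off())"
```

```text
the job is handed in; nothing more can be done
None
```

The job is handed in at about 36 s: tub, flask, bottle and carton stand upright in the wells from right to left, the reverse of their order on the board, each lowered until it touched the floor before release.

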